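Work the treadle of the hens' feeder and ease its lid shut

TASK

Try out the hens' feeder for me before it goes back to the run: with the fingertips, press the footplate of its treadle all the way down so that the linked lid swings fully open, and keep it open for about three seconds while I look into the trough. Then let the treadle come up slowly under your fingers, so that the lid settles shut without slamming, and take your hand away. Work the lid only by the treadle, never by hand, and leave everything else on the shelf where it stands.

Things in the scene. Friction and masses are not known exactly. Their poses are not given: they have to be found in the camera images.
- feeder: Galvanised sheet-steel hens' feeder, empty, standing firmly. Front: its own -x side; z up; origin on the shelf. In its frame, mm: hopper x -5 to 120, 240 wide in y, cover top 312, bow handle to 340 high; trough before it, x -152 to -5, front edge 105 high; treadle with its footplate before the trough; 282 wide overall with side bars.
- footplate (a point): Middle of the top of the treadle's plywood footplate, 70 mm (feeder x) x 110 mm (y), 12 thick: where to press. Two straps join it to a crossbar before the trough. It is 155 mm from the pivot (feeder x -110, z 45). At rest it slopes up 0.16 rad outward, middle at feeder x -261, z 80; fully pressed, 0.12 rad down, z 36. Needs 8 to 11 N at first, 11 to 15 N at the bottom, then a firm stop.
- treadle (a joint): Angle of the treadle (side bars, crossbar and footplate): 0 at rest, 0.28 rad fully down at its firm stop; grows as it is pressed.
- lid (a joint): Opening angle of the lid: 0 shut on the trough, about 0.90 rad when the treadle is fully down. Push rods link it to the treadle; it turns about 3.2 times the treadle's angle. Let go, it falls shut hard at several rad/s; letting the footplate rise at 10 to 20 mm/s lowers it at about 0.2 to 0.4 rad/s.
- lid_hinge (a point): Middle of the hinge of the sheet lid over the trough, 252 mm wide, 155 long, 22 mm side flanges; hinged at feeder x -20, z 170 mm. Shut, it slopes down 0.46 rad to the trough's front edge; open, it points about 0.44 rad up, its front edge then about 240 mm high; on the way it reaches to feeder x -180 mm.
- lid_edge (a point): Middle of the lid's front edge (rolled edge, 10 mm thick).
- rack: Wooden tool rack standing upright, 120 x 330 mm, 260 mm high, top board with three slots open to its front (-x); origin under its middle. Fixed. Bystander.
- trowel: Hand trowel hanging in a slot of the rack by its wooden handle (top about 120 mm above the rack's board); origin at the underside of the handle. Bystander.
- fork: Three-tined hand fork hanging in a slot of the rack, handle up as the trowel; origin at the underside of the handle. Bystander.
- dibber: T-handled dibber hanging in a slot of the rack, handle 75 mm above the rack's board, 100 mm wide; origin at the underside of the handle. Bystander.
- blue_pot: Glazed blue pot, 140 mm across the rim, 125 mm high, loose; origin under its middle. Bystander.
- jar: Closed glass jar with a steel cap, 86 mm across, 135 mm high, loose; origin under its middle. Bystander, beside the trough and its linkage, on the robot's side.
- small_pot: Small terracotta pot, 90 mm across the rim, 80 mm high, loose; origin under its middle. Bystander, some way in front of the treadle.
- brush: Flat paint brush with a wooden handle (used for cleaning), 30 mm high at most, lying on the shelf in front of the treadle, loose; origin under its middle. Bystander.

How it is judged:
By the outcome, as a careful person would: the job done as asked, in the order asked, and still so for the second after the job is handed in, with the robot touching nothing.
It also fails if it takes over 45 s, if anything falls off the work surface, if the arm or the gripper's body presses on something with over 40 N, if the wrist force passes 120 N, or if a joint passes its speed limit or range.

ROBOT

A 7-joint arm with a two-finger parallel gripper is mounted at the origin on the work surface. World frame = base frame: x ahead of the robot, y to its left, z up, the work surface at z = 0. Lengths are in m, angles in rad, forces in N, time in s.
With the tool pointing down it reaches from about 0.4 to 0.875 m from the base axis. Payload 4.4 kg.
Tool frame: the origin (TCP) lies at the very end of the fingers, on their centre line; the grasp point (between the pads) lies 19 mm behind it; z points along the fingers, x is the direction in which the jaws open and shut, and the axes are right-handed (so a half turn about z gives the same grasp; the last joint's range is limited). The gripper opens to 85 mm and grips with 20 to 120 N. Pads are 22 mm wide; open, the fingers measure 114 mm over their backs; the gripper's body (76 mm by 85 mm) begins 54 mm behind the grasp point. The pads swing forward as they close: fully open they stand 13 mm farther back than shut.
Start: joints at [-1.236, 0.628, 0.038, 1.517, -0.027, 0.996, -0.02], TCP at [0.254, 0.599, 0.231] pointing down, gripper open.
Joint ranges: [-3.06, 3.06], [-0.37, 2.12], [-1.25, 1.32], [0.18, 2.47], [-1.1, 4.24], [0.23, 1.98], [-2.94, 2.94]. Speed limits (rad/s): [2.57, 2.57, 3.14, 3.14, 3.14, 3.14, 3.14].

INTERFACE

Orientations are given as a unit quaternion [w, x, y, z].
In Python, from cell import get_state, snapshot, calibration, ticket gives the robot as it stands. The module is installed in compiled form; this text tells all that it offers.
- The arm moves only by the tool jog_arm, never from a script. Its argument "series" is a list of rows, each an object with "travel": the shift along the tool's x, y, z each as a share of 0.2 m, from -1 to 1, a list of three; "rot": the turn, a rotation vector about the tool's x, y, z each as a share of 45 degrees, from -1 to 1, a list of three; "hand": the closure in counts, from 0 (fully open) to 255 (shut). In form: [{"travel": [x, y, z], "rot": [rx, ry, rz], "hand": hand}, ...]. A call has 1 to 5 rows; each row shifts and turns the commanded pose from where the row before left it, along the tool's axes as they then stand; what a row does not reach is not made up. A row lasts 1/8 s, in which the tool goes at most 62.5 mm and 10.7 degrees, less where a joint would pass 70% of its speed; a pose out of reach is approached as far as the arm can. A call with a number of a shift or a turn outside -1 to 1 is refused whole. A call with a gripper value outside its range is refused whole. The fingers move at their own pace and stop on an object; the grip force is fixed at half the most. Time passes only in rows, so rows that do not move let the fingers close. It gives the time, the measured TCP pose, the force and the opening at its end, in the units of the state.
- get_state(): the state, without advancing time (a new reading comes with each control period).
- snapshot(name): name is "scene" or "top" or "wrist"; returns (picture, depth): 384x512x3 uint8, red, green, blue; 384x512 float32, m along the optical axis (not along the pixel's ray), 0 where there is no reading.
- calibration(name): a dict with "fx", "fy", "cx", "cy" (pixels), "k1" (the pictures are not rectified: a ray, as slopes to the right and down, at radius r is drawn at 1 + k1 r^2 times it, then the intrinsics apply), "position" and "orientation" of the camera in the world; the wrist camera has in their place "mount" (4x4, takes a point from camera to tool coordinates, whose origin is the TCP and whose axes are the tool frame's). Camera axes: x right, y down, z forward; pixel columns grow to the right and rows downward; lengths in m; the calibration is good to about 2 mm. A picture is of the moment at which its call begins: read the wrist's pose just before it. calibration takes no time and is no camera call.
- ticket.close_job(): hands the job in, once; it reports no verdict.
The state is a dict: "t": time; "joint_positions": joint angles; "dq": joint speeds; "joint_efforts": joint torques, N m; "ee_pos": TCP position; "eef_rot": TCP orientation; "ft_force": force on the tool from outside, world axes, zero at the start; "moment": the same for the moment, N m; "grip_width": finger opening in m.
Only numpy, scipy, OpenCV 4.12 (cv2) and the standard library are available. Lean on these libraries where they do the work, as an engineer would, in place of code of your own. Each camera call takes 0.05 s, during which the arm holds its last target.

## Working session

There is one attempt and no reset: what is moved stays moved. The work goes in short steps, Python scripts to look and compute and a tool call to move; the robot and the scene stay as the last step left them, time stands still between calls to the robot, and variables do not carry over. Pictures are saved under pics/ and viewed, and the job is handed in when it is done.

Besides the shell and the picture viewer there is one more tool, called after ">>>" as name([rows], argument=value, ...), one row to a line, values as JSON. jog_arm: Moves the arm, as the interface text tells. Its arguments: {"type":"object","properties":{"series":{"type":"array","items":{"type":"object","properties":{"travel":{"type":"array","items":{"type":"number","minimum":-1,"maximum":1}},"rot":{"type":"array","items":{"type":"number","minimum":-1,"maximum":1}},"hand":{"type":"number"}}}}},"required":["series"]}

```bash
mkdir -p pics
cat > h.py <<'E'
import numpy as np, cv2
from cell import get_state, snapshot, calibration, ticket
from scipy.spatial.transform import Rotation as R
def rot(q): return R.from_quat([q[1],q[2],q[3],q[0]]).as_matrix()
def cam(n,st=None):
    c=calibration(n)
    if n=="wrist":
        T=np.eye(4);T[:3,:3]=rot(st["eef_rot"]);T[:3,3]=st["ee_pos"]
        T=T@np.array(c["mount"]); return c,T[:3,:3],T[:3,3]
    return c,rot(c["orientation"]),np.array(c["position"])
def rays(c,uv):
    K=np.array([[c["fx"],0,c["cx"]],[0,c["fy"],c["cy"]],[0,0,1.]])
    p=cv2.undistortPoints(np.array(uv,float).reshape(-1,1,2),K,np.array([c["k1"],0,0,0.]))
    p=p.reshape(-1,2); return np.c_[p,np.ones(len(p))]
def cloud(c,Rm,t,depth):
    v,u=np.mgrid[:384,:512]
    r=rays(c,np.c_[u.ravel(),v.ravel()])
    return (r*depth.reshape(-1,1)@Rm.T+t).reshape(384,512,3)
E
python3 - <<'E'
from h import *
s=get_state()
print({k:np.round(v,3) for k,v in s.items()})
for n in("scene","top","wrist"):
    st=get_state(); p,d=snapshot(n); cv2.imwrite(f"pics/{n}0.png",p[:,:,::-1])
    c,Rm,t=cam(n,st); np.savez(f"{n}0.npz",p=p,d=d,X=cloud(c,Rm,t,d)); print(n,t,Rm[:,2],(d>0).mean())
E
```

```text
{'t': np.float64(0.0), 'joint_positions': array([-1.236,  0.629,  0.038,  1.518, -0.027,  0.996, -0.02 ]), 'dq': array([-0.001,  0.   , -0.   , -0.001,  0.002,  0.002,  0.001]), 'joint_efforts': array([-1.0000e-03, -5.6339e+01,  1.2250e+00, -1.9346e+01,  1.1000e-02,
        1.0000e-02, -0.0000e+00]), 'ee_pos': array([0.253, 0.598, 0.23 ]), 'eef_rot': array([ 0.001,  0.834,  0.552, -0.001]), 'ft_force': array([-0.377, -0.725, -0.155]), 'moment': array([-0.006, -0.036,  0.017]), 'grip_width': np.float64(0.085)}
scene [ 1.07821738 -0.55314693  1.35286896] [-0.38646     0.37452954 -0.84283824] 0.9960072835286459
top [ 0.20250873 -0.00832954  1.71056167] [ 0.21597478 -0.02170899 -0.97615758] 0.9962056477864584
wrist [0.18178839 0.62823076 0.37365123] [ 0.27834945 -0.11953751 -0.95301226] 0.99609375
```

View pics/scene0.png

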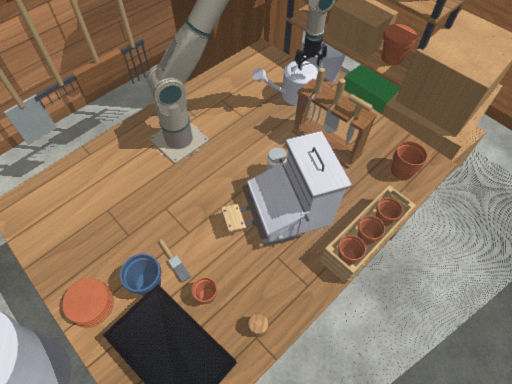

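View pics/top0.png

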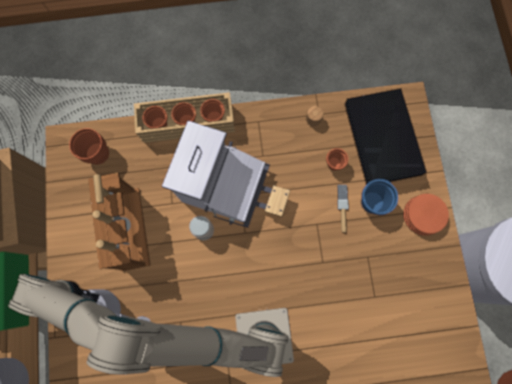

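View pics/wrist0.png

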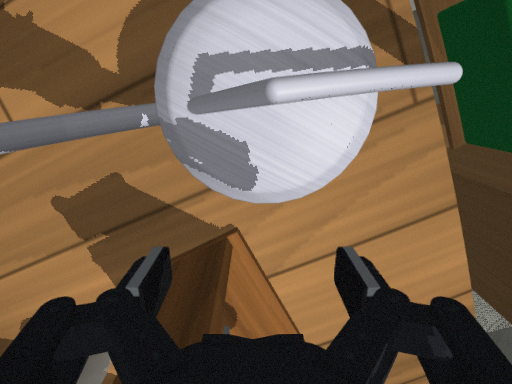

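The scene view shows the feeder at about (295,195) with its footplate at (233,217). In the top view the plate is at (278,201) and the jar at (200,227). The wrist camera sees only the watering can. Next I'll measure the plate and the feeder's axis.

```bash
python3 - <<'E'
from h import *
for n,(u0,v0,u1,v1) in (("scene",(215,198,252,238)),("top",(258,180,296,222))):
    z=np.load(f"{n}0.npz");p=z["p"];X=z["X"]
    hsv=cv2.cvtColor(p,cv2.COLOR_RGB2HSV)
    print(n,hsv[(217,200)[n=="top"],(233,278)[n=="top"]], hsv[(245,250)[n=="top"],(215,290)[n=="top"]])
    m=(hsv[...,2]>195)&(hsv[...,1]<150)&(hsv[...,1]>50)
    b=np.zeros_like(m);b[v0:v1,u0:u1]=1;m&=b
    k,l,s,_=cv2.connectedComponentsWithStats(m.astype(np.uint8));i=1+s[1:,4].argmax();m=l==i
    P=X[m];print(s[i],P.mean(0),P[:,2].min(),P[:,2].max())
    r=cv2.minAreaRect(P[:,:2].astype(np.float32));print(r)
    A=np.c_[P[:,:2],np.ones(len(P))];w=np.linalg.lstsq(A,P[:,2],rcond=None)[0];print("plane",w,np.hypot(w[0],w[1]),"downhill dir deg",np.degrees(np.arctan2(-w[1],-w[0])), "center z",w@[*r[0],1])
# hopper cover: points at z ~312
for n in("scene","top"):
    X=np.load(f"{n}0.npz")["X"]
    m=(abs(X[...,2]-.312)<.012)&(X[...,0]>.3)&(X[...,0]<.9)&(X[...,1]<.45)&(X[...,1]>-.1)
    k,l,s,c=cv2.connectedComponentsWithStats(m.astype(np.uint8));i=1+s[1:,4].argmax()
    print(n,c[i],s[i],cv2.minAreaRect(X[l==i][:,:2].astype(np.float32)),np.median(X[l==i],0))
    for nm,lo in(("jar",.12),):pass
for n,q in (("top",dict(jar=(200,222),small=(337,158),blue=(380,196),brush=(343,190),brushend=(344,230))),):
    X=np.load(f"{n}0.npz")["X"]
    for k,(u,v) in q.items(): print(k,X[v,u])
E
python3 - <<'E'
import cv2
a=cv2.imread('pics/top0.png')[100:260,140:300];cv2.imwrite('pics/c1.png',cv2.resize(a,None,fx=3.6,fy=3.6,interpolation=2))
E
```

```text
scene [ 19  89 226] [ 15 118 186]
[222 205  24  26 381] [ 0.52364592 -0.1204369   0.08287493] -0.0001947763123195667 1.3528689598587187
((0.7688865065574646, -0.28950822353363037), (0.08077030628919601, 0.8088507652282715), 55.26201629638672)
plane [ 0.5422798  -1.07532806 -0.33059685] 1.2043246338478575 downhill dir deg 116.76146337985041 center z 0.3976710848269308
top [ 18  93 220] [ 14 122 153]
[266 187  23  28 377] [ 0.52069956 -0.11975396  0.08385223] -0.006642055384157075 1.7105616748272452
((0.40266984701156616, -0.06536610424518585), (0.06486467272043228, 0.4111727476119995), 65.13008880615234)
plane [-1.34507317  0.00466457  0.78478984] 1.345081262064214 downhill dir deg -0.19869483398763205 center z 0.24286452722198604
scene [317.47379114 164.2779358 ] [ 285  131   68   67 2461] ((0.6618962287902832, 0.1663925051689148), (0.15079933404922485, 0.26037150621414185), 64.49737548828125) [0.6725678 0.1568013 0.3129695]
top [194.03964602 160.52495575] [ 162  121   64   80 2825] ((0.6588094830513, 0.16617828607559204), (0.14797188341617584, 0.26045048236846924), 64.22743225097656) [0.65257584 0.16544851 0.31202772]
jar [0.46178125 0.18729403 0.13772745]
small [ 0.68514313 -0.40438421  0.01047197]
blue [ 0.49873534 -0.55599066  0.0104977 ]
brush [ 0.5410535  -0.40350378  0.02237895]
brushend [ 0.37553405 -0.38047634  0.01804699]
```

View pics/c1.png

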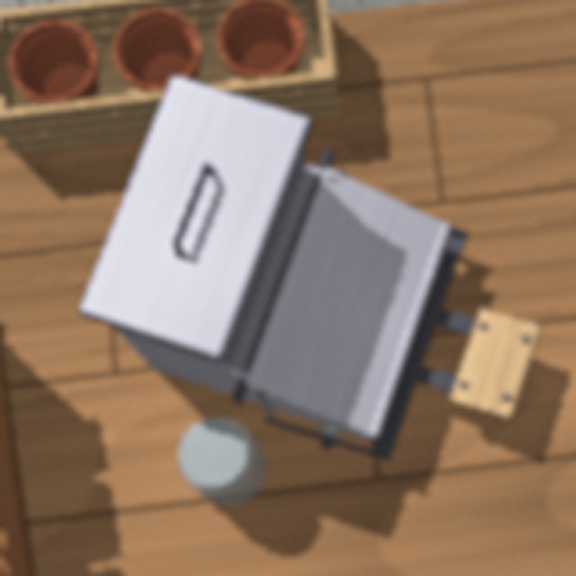

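Run:
```python
from h import *
yaw=np.radians(64.3);ex=np.array([np.cos(yaw),np.sin(yaw)]);ey=np.array([-ex[1],ex[0]])
O=np.array([.660,.166])-.0575*ex; print("feeder origin",O)
for n,(u0,v0,u1,v1) in (("scene",(215,198,252,238)),("top",(258,180,296,222))):
    z=np.load(f"{n}0.npz");p=z["p"];X=z["X"]
    hsv=cv2.cvtColor(p,cv2.COLOR_RGB2HSV)
    m=(hsv[...,2]>195)&(hsv[...,1]<115)&(hsv[...,1]>50)&(X[...,2]>.055)&(X[...,2]<.11)
    b=np.zeros_like(m);b[v0:v1,u0:u1]=1;m&=b
    P=X[m];r=cv2.minAreaRect(P[:,:2].astype(np.float32));print(n,m.sum(),r,P.mean(0))
    D=P[:,:2]-O;f=np.c_[D@ex,D@ey];print(f.min(0),f.max(0),f.mean(0),np.polyfit(f[:,0],P[:,2],1))
X=np.load("top0.npz")["X"]
m=(X[...,2]>.23)&(X[...,2]<.4)&(X[...,1]>.3);m[:, 160:]=0;m[272:]=0
print("rack",X[m].min(0),X[m].max(0))
```

```text
feeder origin [0.6350646  0.11418807]
scene 377 ((0.5224581360816956, -0.11920163035392761), (0.06810861080884933, 0.1116039901971817), 65.1952133178711) [ 0.52282776 -0.1197746   0.08015427]
[-0.29334026 -0.05507282] [-0.22442266  0.05565686] [-0.25949091 -0.000326  ] [-0.16883455  0.03634324]
top 375 ((0.5220637321472168, -0.12061671912670135), (0.06400218605995178, 0.10705570876598358), 64.4363021850586) [ 0.52135383 -0.11999057  0.07975566]
[-0.29248011 -0.05350006] [-0.228468    0.05359368] [-0.2603247   0.00090847] [-0.15628315  0.03907129]
rack [0.3227015  0.42660086 0.23094002] [0.66014177 0.56199466 0.38431297]
```

>>> jog_arm([
  {"travel":[0,0,-0.25],"rot":[0,0,0],"hand":255},
  {"travel":[0,0,-0.25],"rot":[0,0,0],"hand":255},
  {"travel":[0,0,-0.25],"rot":[0,0,0],"hand":255},
  {"travel":[0,0,-0.25],"rot":[0,0,0],"hand":255},
  {"travel":[0,0,-0.1],"rot":[0,0,0],"hand":255},
])

```text
t: 0.78
ee_pos: [0.254, 0.5992, 0.4548]
eef_rot: [-0.001, 0.834, 0.552, 0.002]
ft_force: [-0.4, 0.5, -0.4]
grip_width: 0.0002
```

The plate's middle is at (0.522, -0.120, 0.080). Both views agree, and its size, slope and height match what was given. I'm now above everything, so I'll traverse at z = 0.455.

>>> jog_arm([
  {"travel":[-0.2,0.19,0],"rot":[0,0,0],"hand":255},
  {"travel":[-0.2,0.19,0],"rot":[0,0,0],"hand":255},
  {"travel":[-0.2,0.19,0],"rot":[0,0,0],"hand":255},
  {"travel":[-0.2,0.19,0],"rot":[0,0,0],"hand":255},
  {"travel":[-0.2,0.19,0],"rot":[0,0,0],"hand":255},
])

```text
t: 1.4
ee_pos: [0.3508, 0.3383, 0.4511]
eef_rot: [0.0, 0.834, 0.552, -0.0]
ft_force: [0.3, 0.2, 1.0]
grip_width: 0.0
```

>>> jog_arm([
  {"travel":[-0.2,0.19,0],"rot":[0,0,0],"hand":255},
  {"travel":[-0.2,0.19,0],"rot":[0,0,0],"hand":255},
  {"travel":[-0.2,0.19,0],"rot":[0,0,0],"hand":255},
  {"travel":[-0.2,0.19,0],"rot":[0,0,0],"hand":255},
  {"travel":[-0.2,0.19,0],"rot":[0,0,0],"hand":255},
])

```text
t: 2.02
ee_pos: [0.4476, 0.0802, 0.4513]
eef_rot: [-0.0, 0.834, 0.552, 0.0]
ft_force: [1.0, 0.0, -0.9]
grip_width: -0.0002
```

>>> jog_arm([
  {"travel":[-0.195,0.183,0],"rot":[0,0,0],"hand":255},
  {"travel":[-0.195,0.183,0],"rot":[0,0,0],"hand":255},
  {"travel":[-0.195,0.183,0],"rot":[0,0.08,0],"hand":255},
  {"travel":[-0.195,0.183,0],"rot":[0,0.08,0],"hand":255},
  {"travel":[0,0,0],"rot":[0,0.09,0],"hand":255},
])

```text
t: 2.65
ee_pos: [0.5214, -0.1235, 0.4479]
eef_rot: [-0.054, 0.832, 0.547, 0.081]
ft_force: [-0.7, 0.4, 0.0]
grip_width: -0.0001
```

Run:
```python
from h import *
s=get_state();print(s["ee_pos"],np.round(rot(s["eef_rot"]),3),s["ft_force"],np.round(s["joint_positions"],2))
M=rot(s["eef_rot"]);e=np.array([.522,-.120,.155])-s["ee_pos"];print("to 75mm over plate, tool shares",M.T@e/.2)
for n in("scene","top"):
    p,d=snapshot(n);cv2.imwrite(f"pics/{n}1.png",p[:,:,::-1])
a=cv2.imread("pics/scene1.png")[60:300,130:450];cv2.imwrite("pics/scene1c.png",cv2.resize(a,None,fx=2.4,fy=2.4))
```

```text
[ 0.52138502 -0.12353738  0.44791117] [[ 0.389  0.918  0.077]
 [ 0.9   -0.397  0.178]
 [ 0.194 -0.    -0.981]] [-0.66742228  0.41235609  0.01876034] [-0.02  0.3   0.46  1.52 -0.33  1.37  1.65]
to 75mm over plate, tool shares [-0.26709477 -0.00408691  1.44010061]
```

View pics/scene1c.png

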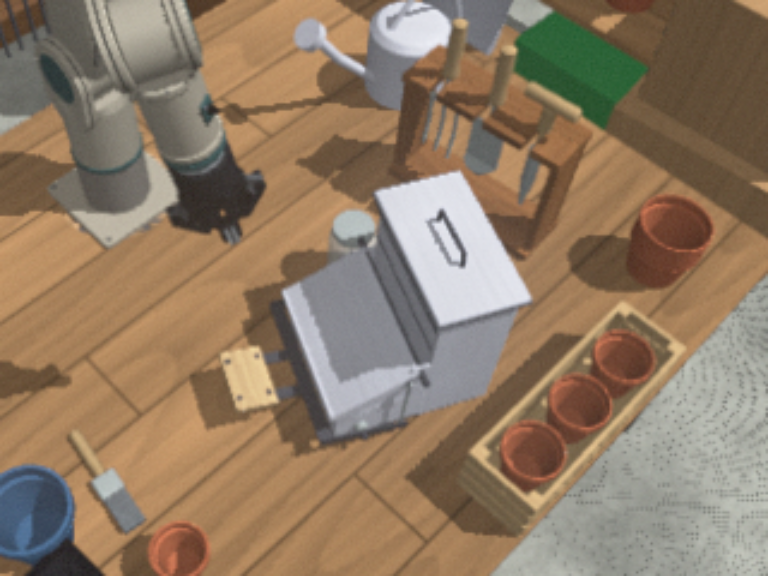

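View pics/top1.png

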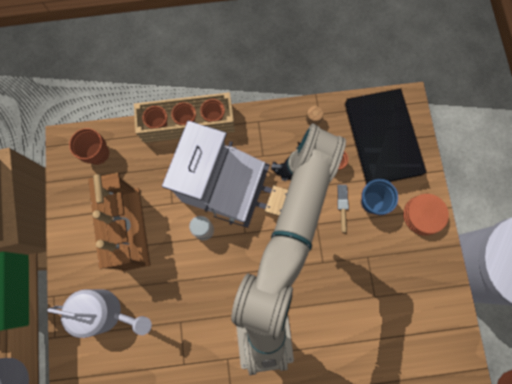

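In the scene crop the fingertips are at about (232,235), high up, and nothing has been disturbed. The top view shows the hand leaning outward, away from the lid. Descending to 75 mm above the plate.

>>> jog_arm([
  {"travel":[-0.055,0,0.29],"rot":[0,0,0],"hand":255},
  {"travel":[-0.055,0,0.29],"rot":[0,0,0],"hand":255},
  {"travel":[-0.053,0,0.29],"rot":[0,0,0],"hand":255},
  {"travel":[-0.053,0,0.29],"rot":[0,0,0],"hand":255},
  {"travel":[-0.053,0,0.28],"rot":[0,0,0],"hand":255},
])

```text
t: 3.38
ee_pos: [0.5231, -0.1133, 0.1544]
eef_rot: [-0.054, 0.829, 0.551, 0.082]
ft_force: [1.1, 0.5, -0.5]
grip_width: 0.0002
```

Run:
```python
from h import *
s=get_state();print(s["ee_pos"],s["ft_force"],np.round(s["joint_positions"],2))
M=rot(s["eef_rot"]);print(np.round(M,3))
for z in(.085,.036): print("tool shares",M.T@(np.array([.522,-.120,z])-s["ee_pos"])/.2)
st=s
for n in("scene","wrist"):
    p,d=snapshot(n);cv2.imwrite(f"pics/{n}2.png",p[:,:,::-1])
a=cv2.imread("pics/scene2.png")[60:300,130:450];cv2.imwrite("pics/scene2c.png",cv2.resize(a,None,fx=2.4,fy=2.4))
```

```text
[ 0.52310574 -0.11329327  0.154394  ] [ 1.09489754  0.45028783 -0.50720821] [ 0.08  0.59  0.31  1.95 -0.59  0.7   1.98]
[[ 0.379  0.922  0.076]
 [ 0.905 -0.387  0.18 ]
 [ 0.195  0.    -0.981]]
tool shares [-0.10015546  0.00775573  0.33384426]
tool shares [-0.14797865  0.0076779   0.57413145]
```

View pics/scene2c.png

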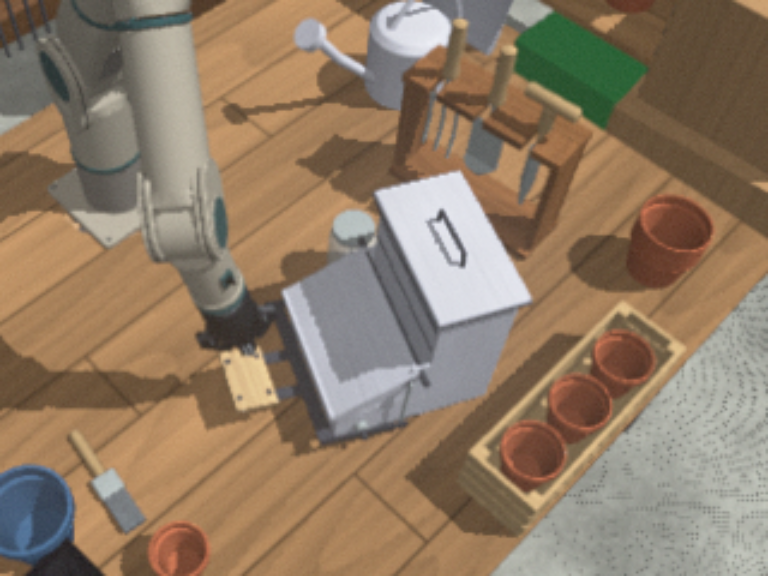

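View pics/wrist2.png

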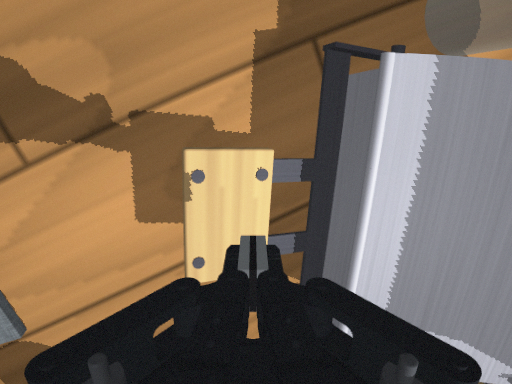

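The wrist view shows the closed tips at (253,240) over the plate, which spans about 185–272 px across with the straps to its right. The linkage and lid edge are well clear. Approaching to just above the plate.

>>> jog_arm([
  {"travel":[-0.04,0.003,0.1],"rot":[0,0,0],"hand":255},
  {"travel":[-0.04,0.003,0.1],"rot":[0,0,0],"hand":255},
  {"travel":[-0.04,0.002,0.1],"rot":[0,0,0],"hand":255},
  {"travel":[0,0,0],"rot":[0,0,0],"hand":255},
])

```text
t: 3.98
ee_pos: [0.5203, -0.1265, 0.0935]
eef_rot: [-0.054, 0.829, 0.55, 0.082]
ft_force: [0.4, 0.9, 0.3]
grip_width: -0.0001
```

>>> jog_arm([
  {"travel":[-0.004,0,0.02],"rot":[0,0,0],"hand":255},
  {"travel":[-0.004,0,0.02],"rot":[0,0,0],"hand":255},
  {"travel":[-0.004,0,0.02],"rot":[0,0,0],"hand":255},
  {"travel":[-0.004,0,0.02],"rot":[0,0,0],"hand":255},
  {"travel":[-0.004,0,0.02],"rot":[0,0,0],"hand":255},
])

```text
t: 4.6
ee_pos: [0.5196, -0.1285, 0.0728]
eef_rot: [-0.053, 0.83, 0.549, 0.082]
ft_force: [-3.4, -3.2, 9.9]
grip_width: -0.0003
```

>>> jog_arm([
  {"travel":[-0.004,0,0.02],"rot":[0,0,0],"hand":255},
  {"travel":[-0.004,0,0.02],"rot":[0,0,0],"hand":255},
  {"travel":[-0.004,0,0.02],"rot":[0,0,0],"hand":255},
  {"travel":[-0.004,0,0.02],"rot":[0,0,0],"hand":255},
  {"travel":[-0.004,0,0.02],"rot":[0,0,0],"hand":255},
])

```text
t: 5.22
ee_pos: [0.5188, -0.1303, 0.0523]
eef_rot: [-0.052, 0.83, 0.549, 0.081]
ft_force: [-5.1, -5.5, 9.9]
grip_width: -0.0003
```

>>> jog_arm([
  {"travel":[-0.008,0,0.02],"rot":[0,0,0],"hand":255},
  {"travel":[-0.008,0,0.02],"rot":[0,0,0],"hand":255},
  {"travel":[-0.006,0,0.02],"rot":[0,0,0],"hand":255},
  {"travel":[-0.002,0,0.01],"rot":[0,0,0],"hand":255},
])

```text
t: 5.72
ee_pos: [0.5187, -0.1304, 0.0378]
eef_rot: [-0.053, 0.83, 0.549, 0.082]
ft_force: [-3.0, -2.7, 10.5]
grip_width: -0.0
```

>>> jog_arm([
  {"travel":[-0.002,0,0.01],"rot":[0,0,0],"hand":255},
  {"travel":[-0.001,0,0.006],"rot":[0,0,0],"hand":255},
  {"travel":[0,0,0],"rot":[0,0,0],"hand":255},
])

```text
t: 6.1
ee_pos: [0.5188, -0.1303, 0.0352]
eef_rot: [-0.053, 0.83, 0.549, 0.082]
ft_force: [-5.2, -2.5, 16.4]
grip_width: -0.0005
```

>>> jog_arm([
  {"travel":[-0.001,0,0.007],"rot":[0,0,0],"hand":255},
  {"travel":[0,0,0],"rot":[0,0,0],"hand":255},
])

```text
t: 6.35
ee_pos: [0.5188, -0.1303, 0.0347]
eef_rot: [-0.053, 0.83, 0.549, 0.082]
ft_force: [-6.7, -2.7, 24.1]
grip_width: 0.0
```

Force has risen to 24 N with almost no travel, so the treadle is on its stop. I'll check the lid, then hold.

Run:
```python
from h import *
yaw=np.radians(64.3);ex=np.array([np.cos(yaw),np.sin(yaw)]);ey=np.array([-ex[1],ex[0]]);O=np.array([.6351,.1142])
for n in("scene","top"):
    p,d=snapshot(n);cv2.imwrite(f"pics/{n}3.png",p[:,:,::-1])
    c,Rm,t=cam(n);X=cloud(c,Rm,t,d)
    D=X[...,:2]-O;fx=D@ex;fy=D@ey
    m=(fx>-.155)&(fx<-.04)&(abs(fy)<.09)&(X[...,2]>.06)&(X[...,2]<.3)
    q=np.polyfit(fx[m],X[...,2][m],1);print(n,m.sum(),"lid angle",np.arctan(-q[0]),q, "rms",np.std(X[...,2][m]-np.polyval(q,fx[m])))
s=get_state();print(s["t"],s["ft_force"],s["ee_pos"])
a=cv2.imread("pics/scene3.png")[60:300,130:450];cv2.imwrite("pics/scene3c.png",cv2.resize(a,None,fx=2.4,fy=2.4))
```

```text
scene 1256 lid angle -0.1340262219777868 [0.13483454 0.21885422] rms 0.04432644490388266
top 1435 lid angle 0.14065551170698126 [-0.14159049  0.1974123 ] rms 0.03327464871792046
6.45 [-6.69732018 -2.24659006 24.28212258] [ 0.51878103 -0.13033954  0.03468375]
```

View pics/scene3c.png

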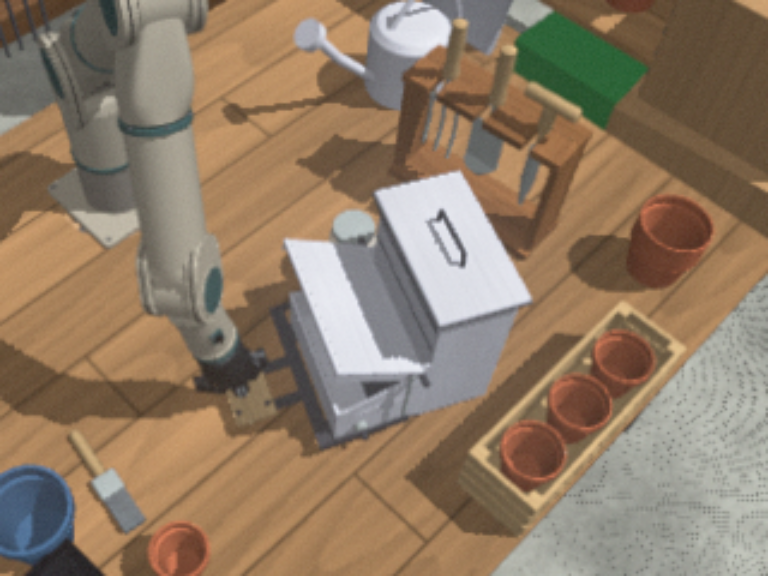

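Run:
```python
from h import *
yaw=np.radians(64.3);ex=np.array([np.cos(yaw),np.sin(yaw)]);ey=np.array([-ex[1],ex[0]]);O=np.array([.6351,.1142])
p,d=snapshot("top")
c,Rm,t=cam("top");X=cloud(c,Rm,t,d)
D=X[...,:2]-O;fx=D@ex;fy=D@ey
for lo in np.arange(-.19,0,.015):
    m=(fx>lo)&(fx<lo+.015)&(abs(fy)<.09); print(round(lo+.0075,4),m.sum(),np.round(np.percentile(X[...,2][m],[20,50,80]),3) if m.any() else '')
```

```text
-0.1825 174 [-0.     0.028  0.035]
-0.1675 159 [0.033 0.035 0.038]
-0.1525 393 [0.036 0.111 0.247]
-0.1375 187 [0.235 0.239 0.242]
-0.1225 176 [0.228 0.231 0.234]
-0.1075 180 [0.22  0.224 0.228]
-0.0925 174 [0.213 0.216 0.219]
-0.0775 173 [0.206 0.209 0.212]
-0.0625 170 [0.198 0.201 0.204]
-0.0475 168 [0.189 0.193 0.196]
-0.0325 159 [0.182 0.185 0.189]
-0.0175 210 [0.178 0.297 0.309]
-0.0025 510 [0.158 0.225 0.313]
```

>>> jog_arm([
  {"travel":[0,0,0],"rot":[0,0,0],"hand":255},
  {"travel":[0,0,0],"rot":[0,0,0],"hand":255},
  {"travel":[0,0,0],"rot":[0,0,0],"hand":255},
  {"travel":[0,0,0],"rot":[0,0,0],"hand":255},
  {"travel":[0,0,0],"rot":[0,0,0],"hand":255},
])

```text
t: 7.12
ee_pos: [0.5188, -0.1303, 0.0347]
eef_rot: [-0.053, 0.83, 0.549, 0.082]
ft_force: [-6.4, -2.8, 23.5]
grip_width: -0.0
```

The lid points about 0.47 rad up with its front edge near 0.24 m high, so it is fully open. Holding.

>>> jog_arm([
  {"travel":[0,0,0],"rot":[0,0,0],"hand":255},
  {"travel":[0,0,0],"rot":[0,0,0],"hand":255},
  {"travel":[0,0,0],"rot":[0,0,0],"hand":255},
  {"travel":[0,0,0],"rot":[0,0,0],"hand":255},
  {"travel":[0,0,0],"rot":[0,0,0],"hand":255},
])

```text
t: 7.75
ee_pos: [0.5188, -0.1303, 0.0347]
eef_rot: [-0.053, 0.83, 0.549, 0.082]
ft_force: [-6.5, -3.4, 24.1]
grip_width: 0.0003
```

>>> jog_arm([
  {"travel":[0,0,0],"rot":[0,0,0],"hand":255},
  {"travel":[0,0,0],"rot":[0,0,0],"hand":255},
  {"travel":[0,0,0],"rot":[0,0,0],"hand":255},
  {"travel":[0,0,0],"rot":[0,0,0],"hand":255},
  {"travel":[0,0,0],"rot":[0,0,0],"hand":255},
])

```text
t: 8.38
ee_pos: [0.5188, -0.1303, 0.0347]
eef_rot: [-0.053, 0.83, 0.549, 0.082]
ft_force: [-6.8, -3.3, 23.2]
grip_width: 0.0002
```

>>> jog_arm([
  {"travel":[0,0,0],"rot":[0,0,0],"hand":255},
  {"travel":[0,0,0],"rot":[0,0,0],"hand":255},
  {"travel":[0,0,0],"rot":[0,0,0],"hand":255},
  {"travel":[0,0,0],"rot":[0,0,0],"hand":255},
  {"travel":[0,0,0],"rot":[0,0,0],"hand":255},
])

```text
t: 9.0
ee_pos: [0.5188, -0.1303, 0.0347]
eef_rot: [-0.053, 0.83, 0.549, 0.082]
ft_force: [-7.4, -3.0, 23.4]
grip_width: -0.0004
```

>>> jog_arm([
  {"travel":[0,0,0],"rot":[0,0,0],"hand":255},
  {"travel":[0,0,0],"rot":[0,0,0],"hand":255},
  {"travel":[0.002,0,-0.0075],"rot":[0,0,0],"hand":255},
  {"travel":[0.002,0,-0.0075],"rot":[0,0,0],"hand":255},
  {"travel":[0.002,0,-0.0075],"rot":[0,0,0],"hand":255},
])

```text
t: 9.62
ee_pos: [0.5187, -0.1303, 0.0378]
eef_rot: [-0.053, 0.83, 0.549, 0.082]
ft_force: [-3.4, -3.2, 9.0]
grip_width: 0.0001
```

>>> jog_arm([
  {"travel":[0.002,0,-0.0075],"rot":[0,0,0],"hand":255},
  {"travel":[0.002,0,-0.0075],"rot":[0,0,0],"hand":255},
  {"travel":[0.002,0,-0.0075],"rot":[0,0,0],"hand":255},
  {"travel":[0.002,0,-0.0075],"rot":[0,0,0],"hand":255},
  {"travel":[0.002,0,-0.0075],"rot":[0,0,0],"hand":255},
])

```text
t: 10.25
ee_pos: [0.5187, -0.1305, 0.0454]
eef_rot: [-0.053, 0.83, 0.549, 0.081]
ft_force: [-3.8, -4.4, 7.7]
grip_width: 0.0001
```

>>> jog_arm([
  {"travel":[0.001,0,-0.0075],"rot":[0,0,0],"hand":255},
  {"travel":[0.001,0,-0.0075],"rot":[0,0,0],"hand":255},
  {"travel":[0.001,0,-0.0075],"rot":[0,0,0],"hand":255},
  {"travel":[0.001,0,-0.0075],"rot":[0,0,0],"hand":255},
  {"travel":[0.001,0,-0.0075],"rot":[0,0,0],"hand":255},
])

```text
t: 10.88
ee_pos: [0.5187, -0.1304, 0.053]
eef_rot: [-0.053, 0.83, 0.549, 0.081]
ft_force: [-3.1, -1.8, 7.0]
grip_width: -0.0001
```

>>> jog_arm([
  {"travel":[0.001,0,-0.0075],"rot":[0,0,0],"hand":255},
  {"travel":[0.001,0,-0.0075],"rot":[0,0,0],"hand":255},
  {"travel":[0.001,0,-0.0075],"rot":[0,0,0],"hand":255},
  {"travel":[0.001,0,-0.0075],"rot":[0,0,0],"hand":255},
  {"travel":[0.001,0,-0.0075],"rot":[0,0,0],"hand":255},
])

```text
t: 11.5
ee_pos: [0.5189, -0.13, 0.0607]
eef_rot: [-0.053, 0.83, 0.549, 0.082]
ft_force: [-1.6, -1.5, 7.0]
grip_width: 0.0001
```

Contact is steady at about 7 N, rising at 12 mm/s, with the sideways force fading. I'll continue, following the plate slightly inward.

>>> jog_arm([
  {"travel":[0.0015,0,-0.0075],"rot":[0,0,0],"hand":255},
  {"travel":[0.0015,0,-0.0075],"rot":[0,0,0],"hand":255},
  {"travel":[0.0015,0,-0.0075],"rot":[0,0,0],"hand":255},
  {"travel":[0.0015,0,-0.0075],"rot":[0,0,0],"hand":255},
  {"travel":[0.0015,0,-0.0075],"rot":[0,0,0],"hand":255},
])

```text
t: 12.12
ee_pos: [0.5192, -0.1293, 0.0683]
eef_rot: [-0.054, 0.83, 0.549, 0.082]
ft_force: [-0.0, -0.6, 7.1]
grip_width: 0.0002
```

>>> jog_arm([
  {"travel":[0.002,0,-0.0075],"rot":[0,0,0],"hand":255},
  {"travel":[0.002,0,-0.0075],"rot":[0,0,0],"hand":255},
  {"travel":[0.002,0,-0.0075],"rot":[0,0,0],"hand":255},
  {"travel":[0.002,0,-0.0075],"rot":[0,0,0],"hand":255},
  {"travel":[0.002,0,-0.0075],"rot":[0,0,0],"hand":255},
])

```text
t: 12.75
ee_pos: [0.5197, -0.1283, 0.0761]
eef_rot: [-0.054, 0.83, 0.55, 0.083]
ft_force: [-0.3, 0.3, 6.2]
grip_width: -0.0001
```

>>> jog_arm([
  {"travel":[0.002,0,-0.0075],"rot":[0,0,0],"hand":255},
  {"travel":[0.002,0,-0.0075],"rot":[0,0,0],"hand":255},
  {"travel":[0.002,0,-0.0075],"rot":[0,0,0],"hand":255},
  {"travel":[0.002,0,-0.0075],"rot":[0,0,0],"hand":255},
])

```text
t: 13.25
ee_pos: [0.5202, -0.1272, 0.0823]
eef_rot: [-0.054, 0.829, 0.55, 0.083]
ft_force: [2.1, 1.8, 5.5]
grip_width: -0.0003
```

>>> jog_arm([
  {"travel":[0.001,0,-0.005],"rot":[0,0,0],"hand":255},
  {"travel":[0.001,0,-0.005],"rot":[0,0,0],"hand":255},
  {"travel":[0.001,0,-0.005],"rot":[0,0,0],"hand":255},
  {"travel":[0.001,0,-0.005],"rot":[0,0,0],"hand":255},
  {"travel":[0.001,0,-0.005],"rot":[0,0,0],"hand":255},
])

```text
t: 13.88
ee_pos: [0.5188, -0.1284, 0.0863]
eef_rot: [-0.054, 0.83, 0.549, 0.081]
ft_force: [0.1, -0.4, 0.1]
grip_width: 0.0003
```

Contact has ended at the rest height and the force is back to zero. Next I'll lift straight away and check.

>>> jog_arm([
  {"travel":[0.005,0,-0.025],"rot":[0,0,0],"hand":255},
  {"travel":[0.015,0,-0.1],"rot":[0,0,0],"hand":255},
  {"travel":[0.02,0,-0.2],"rot":[0,0,0],"hand":255},
  {"travel":[0,0,-0.25],"rot":[0,0,0],"hand":255},
  {"travel":[0,0,-0.2],"rot":[0,0,0],"hand":255},
])

```text
t: 14.5
ee_pos: [0.5103, -0.1493, 0.2422]
eef_rot: [-0.054, 0.83, 0.549, 0.082]
ft_force: [0.2, -0.5, -0.8]
grip_width: -0.0002
```

>>> jog_arm([
  {"travel":[-0.1,0,-0.2],"rot":[0,0,0],"hand":255},
  {"travel":[-0.1,0,-0.1],"rot":[0,0,0],"hand":255},
  {"travel":[0,0,0],"rot":[0,0,0],"hand":255},
  {"travel":[0,0,0],"rot":[0,0,0],"hand":255},
])

```text
t: 15.0
ee_pos: [0.4904, -0.1943, 0.2904]
eef_rot: [-0.055, 0.829, 0.55, 0.082]
ft_force: [-0.4, 0.5, 0.9]
grip_width: 0.0003
```

Run:
```python
from h import *
yaw=np.radians(64.3);ex=np.array([np.cos(yaw),np.sin(yaw)]);ey=np.array([-ex[1],ex[0]]);O=np.array([.6351,.1142])
for n in("scene","top"):
    p,d=snapshot(n);cv2.imwrite(f"pics/{n}4.png",p[:,:,::-1])
    c,Rm,t=cam(n);X=cloud(c,Rm,t,d)
    z=np.load(f"{n}0.npz")
    for nm,XX in(("before",z["X"]),("after",X)):
        D=XX[...,:2]-O;fx=D@ex;fy=D@ey
        m=(fx>-.14)&(fx<-.05)&(abs(fy)<.09)&(XX[...,2]<.3)
        q=np.polyfit(fx[m],XX[...,2][m],1)
        hsv=cv2.cvtColor(z["p"] if nm=="before" else p,cv2.COLOR_RGB2HSV)
        k=(fx>-.285)&(fx<-.235)&(abs(fy)<.05)&(hsv[...,1]<115)&(XX[...,2]<.12)
        print(n,nm,"lid slope",np.arctan(q[0]),"plate z",k.sum(),np.median(XX[...,2][k]))
s=get_state();print(s["t"],s["ee_pos"],s["ft_force"],abs(s["dq"]).max())
```

```text
scene before lid slope 0.4636628197961287 plate z 303 0.08015435496912571
scene after lid slope 0.45859394434008677 plate z 305 0.07987009006632517
top before lid slope 0.4622525604403092 plate z 310 0.0793509404454753
top after lid slope 0.4609100140165311 plate z 312 0.07987501746565562
15.1 [ 0.49045147 -0.19400355  0.29000916] [ 0.23411161  0.53530486 -0.09852225] 0.005474512234837827
```

View pics/scene4.png

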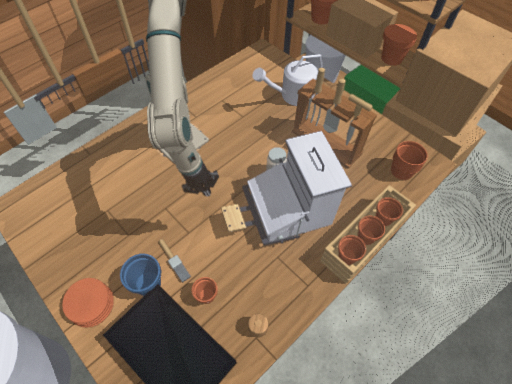

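View pics/top4.png

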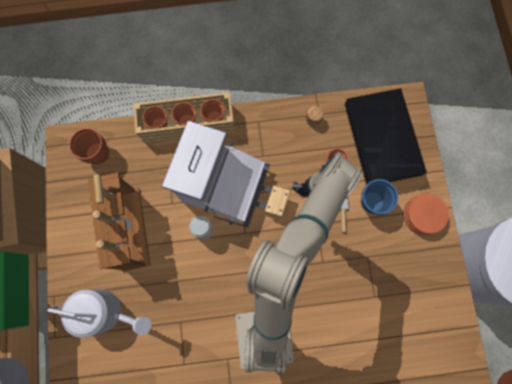

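Both views show the lid shut and the plate at rest (scene (233,217)). The jar, pots, brush and rack are where they were at the start, and the hand is clear.

```bash
python3 -c "
from cell import ticket;print(ticket.close_job())"
```

```text
the job is handed in; nothing more can be done
None
```

The feeder works. I pressed the footplate down to its firm stop with the closed fingertips, and the lid swung fully open. I held it there for about 3.2 s, then let the treadle come up under the fingers and took the hand away.

- **Open:** at the stop the force rose to about 24 N with almost no further travel. The lid measured about 0.47 rad up, with its front edge near 240 mm.
- **Closing:** the plate rose at about 12 mm/s, slowing to about 8 mm/s at the end. The fingers pressed on it with 5 to 9 N until it reached rest, so the lid was lowered rather than dropped.
- **After:** the lid slope is back to 0.46 rad and the plate to 80 mm, both the same as before. The force on the hand is near zero.
- **Other things on the shelf:** judged by eye from the before and after pictures, the other things look unmoved. In the last top view the arm partly hid the small pot and the brush, but the scene view showed both in place.

The fingers pressed about 10 mm outward of the plate's middle, still well on the plate. The job was handed in about 15 s after the start, and no check failed.

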